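# Cap a sample vial in the bench capping press

## Task

Take the one tall vial, whose cap is only set on loosely, out of the white rack and stand it fully down in the pocket of the capping press's loading slide, keeping it upright, then push the slide fully home under the head. Press the black palm knob down until the plunger bottoms on its stop (well past where you first feel the cap), hold it there for a moment without leaning on it with more than 25 N, and let it spring all the way back up. Leave the capped vial in the press and the two short vials standing in the rack.

Things in the scene. Friction and masses are not known exactly. Their poses are not given: they have to be found in the camera images.
- press: Bench capping press, fixed: white base 240 x 130 mm, 12 mm high, two steel posts 102 mm apart along y, white crosshead (40 mm in x, 136 in y, 140 to 180 mm above the bench). Origin on the bench straight below the plunger, z up; the slide draws out towards its -x. Only its place on the bench and its turn about z vary.
- slide (a joint): Loading slide of the press, a 50 mm wide aluminium plate between steel guides: 0 = fully home against its end stop, the pocket straight under the plunger; grows (m) as it is drawn out along the press's -x, 0.105 at most. About 2 N of friction.
- pocket (a point): Centre of the floor of the round pocket in the slide (moves with it). The pocket is 25 mm across with a 2 mm chamfer and 10 mm deep; the slide's flat top is 10 mm above this point, this point 16 mm above the bench. Axes as the press's.
- slide_post (a point): Black upright round post on the slide's outer end, by which it is pushed or pinched: 16 mm thick, 36 mm tall; the point is on its axis, 18 mm below its top and 18 mm above the slide's flat top. It stands 95 mm from the pocket's centre along the press's -x and moves with the slide.
- knob_top (a point): Centre of the flat top of the plunger's black mushroom-shaped palm knob, 48 mm across, 252 mm above the bench when up; z up.
- plunger (a joint): Plunger travel (m), 0 = up, sprung: 1 N starts it, 3 N at 10 mm, where its sprung pad meets the cap; cap and pad then add 3 to 5 N, and it goes on until it lands on its stop nut (urethane washer, about 10 N/mm: a steep rise). The nut is set differently each time (15 to 27 mm of travel, 7 to 9 N) and is found only by feel. Bottomed = 2 N or more beyond that bearing on the stop; 25 N at most.
- vial_mid (a point): The tall vial: a round clear-glass vial 23 mm in diameter and 75 mm tall with its cap set on loosely, 80.5 mm tall in all (77 mm with the cap home), about 45 g. The point is on its axis, 37.5 mm above its foot; z along its axis. It starts upright in any one of the three holes of the rack.
- cap (a joint): How far the tall vial's grey cap (22 mm across, 9 mm high, slightly narrower than the glass) has been pressed down onto it (m): 0 = set on loosely, 0.0035 = home. It stays where it is pressed.
- rack: White plastic vial rack, fixed, 190 mm (x) x 62 mm (y), 22 mm high, with three holes 26 mm across in a row along its x axis, at -60, 0 and +60 mm, 14 mm deep (the floor 8 mm above the bench). Origin under its centre on the bench; z up. The tall vial stands in one hole, the short vials in the other two.
- short_a_mid (a point): A short vial, same 23 mm diameter but 46 mm tall, already capped (48 mm in all); the point is on its axis, 23 mm above its foot. To be left in the rack.
- short_b_mid (a point): The other short vial, the same as the first. To be left in the rack.
Not all that is in view belongs to the job. Leave any orange or yellow look-alike of the part that bears vial_mid alone.

How it is judged:
On the way, in this order (a step that is already met when the one before it is completed fails the run):
1. the tall vial stands upright on the floor of the slide's pocket (horizontal distance between vial_mid and pocket below 0.003 m and z of vial_mid in the frame of pocket below 0.0395 m and angle between vial_mid's own z axis and vertical below 0.06 rad), for 0.2 s.
2. the slide is fully home with the vial in its pocket (all of step 1 and value of joint slide below 0.0015 m), for 0.2 s.
3. the plunger is bottomed on its stop and held there, the cap pressed home (all of step 2 and contact force between plunger and press above 2 N and value of joint cap above 0.0028 m), for 0.3 s.
4. the plunger has sprung all the way back up (value of joint plunger below 0.0015 m), for 0.2 s.
At the end, for the whole second after the job is handed in: The tall vial stands upright (within 0.06 rad) on the floor of the pocket (centre within 3 mm of the pocket's, seated to 2 mm), the slide home to 1.5 mm, the cap pressed down at least 2.8 of its 3.5 mm, the plunger back up to 1.5 mm, and both short vials within 12 mm of where they stood in the rack (all of step 2 and value of joint cap above 0.0028 m and value of joint plunger below 0.0015 m and velocity of joint slide below 0.005 m/s and distance of each of short_a_mid, short_b_mid from where it was at the start of the episode below 0.012 m); the robot touches nothing.
It fails at once if the robot bears on the plunger with more than 25 N (contact force between any of the fingers, the arm and plunger above 25 N).
It fails at once if the tall vial is tipped by more than 0.6 rad (angle between vial_mid's own z axis and vertical above 0.6 rad).
It fails at once if a short vial is moved more than 20 mm (distance of any of short_a_mid, short_b_mid from where it was at the start of the episode above 0.02 m).
It also fails if it takes over 61 s, if anything falls off the work surface, if the arm or the gripper's body presses on something with over 40 N, if the wrist force passes 120 N, or if a joint passes its speed limit or range.

## Robot

A 6-joint arm with a two-finger parallel gripper is mounted at the origin on the work surface. World frame = base frame: x ahead of the robot, y to its left, z up, the work surface at z = 0. Lengths are in m, angles in rad, forces in N, time in s.
With the tool pointing down it reaches from about 0.35 to 0.775 m from the base axis. Payload 5.5 kg.
Tool frame: the origin (TCP) lies between the finger pads; the fingertips stand 17 mm ahead of it and the grasp point (between the pads) lies 2 mm behind it (env.finger_overhang is the distance from the TCP to the fingertips, in m); z points along the fingers, y is the line along which they close (so a half turn about z gives the same grasp; the last joint's range is limited). The gripper opens to 85 mm and grips with 20 to 120 N. Pads are 22 mm wide; open, the fingers measure 114 mm over their backs; the gripper's body (76 mm by 85 mm) begins 54 mm behind the grasp point. The pads swing forward as they close: fully open they stand 13 mm farther back than shut.
Start: joints at [1.204, 0.313, 0.046, 1.304, 0, 1.431], TCP at [0.129, 0.56, 0.224] pointing down, gripper open.
Joint ranges: [-2.76, 2.76], [-0.86, 1.69], [-1.03, 1.26], [-2.2, 2.34], [-1.47, 1.5], [-3.14, 3.14]. Speed limits (rad/s): [2.57, 2.57, 3.14, 3.14, 3.14, 3.14].

## Interface

Orientations are given as a unit quaternion [w, x, y, z].
In Python, from workcell import env gives the robot as it stands. The module is installed in compiled form; this text tells all that it offers.
- The arm moves only by the shell command python3 -m pendant 'ROWS' [FORCE]. ROWS is JSON, a list of rows, each a list of 5 numbers: the gripper's target within -1 to 1 (fully open at 1, half-way at 0, shut at -1), then the shift along the tool's x, y, z in m, then the turn about the tool's z in rad. A call has 1 to 8 rows; each row shifts and turns the commanded pose from where the row before left it, along the tool's axes as they then stand; what a row does not reach is not made up. A row lasts 1/8 s, in which the tool goes at most 62.5 mm and 10.7 degrees, less where a joint would pass 70% of its speed; a pose out of reach is approached as far as the arm can. A call with a gripper value outside its range is refused whole. The fingers move at their own pace and stop on an object; FORCE is the grip in N (left out, the last holds). Time passes only in rows, so rows that do not move let the fingers close. It gives the time, the measured TCP pose, the force, the opening and the grip force at its end, in the units of the state.
- env.get_state(): the state, without advancing time (a new reading comes with each control period).
- env.read_camera(name): name is "scene" or "top"; returns the picture (480x640x3 uint8, red, green, blue); there is no depth.
- env.calibration(name): a dict with "K" (3x3 intrinsics, pixels), "T" (4x4, takes a point from camera to world coordinates). Camera axes: x right, y down, z forward; pixel columns grow to the right and rows downward; lengths in m; the calibration is good to about 2 mm. A picture is of the moment at which its call begins. calibration takes no time and is no camera call.
- env.hand_in(): hands the job in; it is judged then, once.
Trained networks look in the newest picture that a camera, given by its name, has taken for a name from the list of things; names that differ only in an ending like _2 or _b are one class to them, and where a whole thing is asked for, a point or a joint stands for the part that bears it (a point fixed in the world has none). Each returns a list of dicts, best first, with "score" (0 to 1); they miss things now and then, are a little off and sometimes report something else, mostly with a low value. They report only what shows in the picture. A call takes as long as a camera call. They do not tell look-alikes from the thing itself.
- env.recognise(camera, label): "centre" ([column, row] in pixels, amid what is visible of it).
The state is a dict: "clock": time; "joint_pos": joint angles; "qvel": joint speeds; "tau": joint torques, N m; "tcp_pos": TCP position; "orientation": TCP orientation; "wrist_force": force on the tool from outside, world axes, zero at the start; "ft_torque": the same for the moment, N m; "finger_gap": finger opening in m; "grip_force": force on a finger pad.
Only numpy, scipy, OpenCV 4.12 (cv2) and the standard library are available. Lean on these libraries where they do the work, as an engineer would, in place of code of your own. Each camera call takes 0.05 s, during which the arm holds its last target. There are 200 camera calls.

## Working session

There is one attempt and no reset: what is moved stays moved. The work goes in short steps, Python scripts to look and compute and a shell command to move; the robot and the scene stay as the last step left them, time stands still between calls to the robot, and variables do not carry over. Pictures are saved under pics/ and viewed, at most 10 in all, crops included, and the job is handed in when it is done.

```bash
mkdir -p pics
python3 - <<'E'
from workcell import env
import cv2,numpy as np
for c in("scene","top"):
    im=env.read_camera(c); cv2.imwrite(f"pics/{c}0.png",im[:,:,::-1])
    k=env.calibration(c); print(c,k["K"].round(1).tolist(),k["T"].round(4).tolist())
    for l in("press","pocket","slide_post","knob_top","vial_mid","rack","short_a_mid"):
        print(l,[(np.round(d["centre"],1).tolist(),round(d["score"],2)) for d in env.recognise(c,l)])
s=env.get_state();print(s)
E
```

```text
scene [[577.1, 0.0, 327.5], [0.0, 577.1, 246.7], [0.0, 0.0, 1.0]] [[-0.6503, 0.4124, -0.638, 1.0351], [0.7597, 0.3576, -0.5432, 0.6214], [0.0042, -0.8379, -0.5458, 0.6484], [0.0, 0.0, 0.0, 1.0]]
press [([158.8, 274.6], 0.77)]
pocket [([208.0, 264.9], 0.67)]
slide_post [([205.4, 264.3], 0.96)]
knob_top [([132.4, 187.1], 0.84)]
vial_mid [([450.1, 365.1], 0.87), ([458.4, 302.7], 0.84), ([462.2, 339.7], 0.69), ([416.7, 316.2], 0.68), ([132.4, 189.3], 0.68)]
rack [([383.4, 358.2], 0.6)]
short_a_mid [([361.2, 354.5], 0.67)]
top [[488.7, 0.0, 325.6], [0.0, 488.7, 243.6], [0.0, 0.0, 1.0]] [[-0.0072, -0.9967, 0.0813, 0.4127], [-1.0, 0.0068, -0.0057, 0.1243], [0.0052, -0.0814, -0.9967, 1.1568], [0.0, 0.0, 0.0, 1.0]]
press [([433.6, 211.3], 0.83), ([267.7, 259.5], 0.66)]
pocket [([436.2, 240.9], 0.82)]
slide_post [([439.8, 244.8], 0.68)]
knob_top [([461.9, 169.0], 0.75)]
vial_mid [([256.8, 291.1], 0.57), ([250.9, 325.6], 0.52), ([222.6, 293.0], 0.5), ([219.4, 266.6], 0.43)]
rack [([269.8, 263.5], 0.84)]
short_a_mid [([268.8, 239.5], 0.65), ([460.2, 169.2], 0.23)]
{'clock': 0.8, 'joint_pos': array([ 1.20439151e+00,  3.13153104e-01,  4.61289398e-02,  1.30357913e+00,
       -9.56832905e-06,  1.43119747e+00]), 'qvel': array([ 8.87306858e-05,  3.39687264e-04, -6.88600269e-05,  4.38577116e-04,
        2.32142625e-03,  1.63367159e-03]), 'tau': array([-6.24765235e-04, -4.80390859e+01,  2.98794043e+01, -1.97024588e-04,
       -3.54414287e-04, -7.78692577e-08]), 'tcp_pos': array([0.12933336, 0.56033264, 0.22446175]), 'orientation': array([2.87910594e-05, 1.13160072e-01, 9.93576765e-01, 9.22464856e-05]), 'wrist_force': array([ 0.36086173, -0.23081077,  0.04951252]), 'ft_torque': array([ 0.00697343, -0.03666751,  0.00471509]), 'grip_force': 0.0, 'finger_gap': 0.085458423633611}
```

View pics/scene0.png

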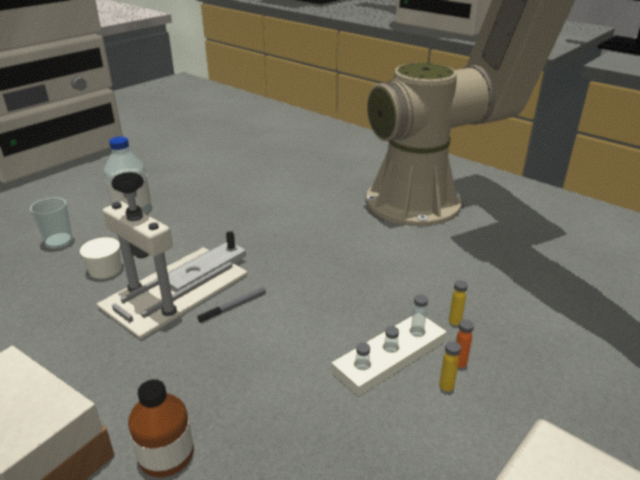

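View pics/top0.png

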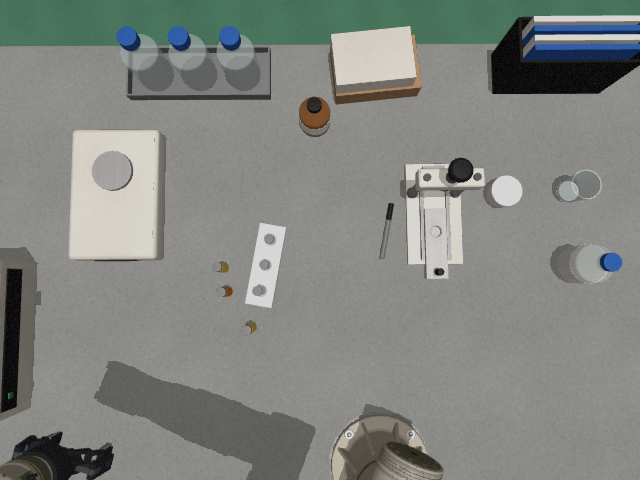

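The scene shows the tall vial in the rack hole nearest the robot, at scene (419,315) and top (259,291). The short vials are at top (264,265) and (269,239). The slide is drawn out, with its pocket at about (436,231) and its post at (439,271). The decoys stand beside the rack at (222,267), (225,291) and (250,327). I'll zoom in to get better pixel positions.

```bash
cat > h.py <<'E'
from workcell import env
import numpy as np, cv2
def ray(c,px,z):
    k=env.calibration(c);T=k["T"];d=T[:3,:3]@np.linalg.inv(k["K"])@[px[0],px[1],1.]
    return T[:3,3]+d*(z-T[2,3])/d[2]
def proj(c,p):
    k=env.calibration(c);T=k["T"];q=k["K"]@(T[:3,:3].T@(np.asarray(p)-T[:3,3]));return q[:2]/q[2]
def crop(im,x,y,w,h,s):
    return cv2.resize(im[y:y+h,x:x+w,::-1],None,fx=s,fy=s,interpolation=cv2.INTER_CUBIC)
E
python3 - <<'E'
from h import *
t=cv2.cvtColor(cv2.imread("pics/top0.png"),cv2.COLOR_BGR2RGB);s=cv2.cvtColor(cv2.imread("pics/scene0.png"),cv2.COLOR_BGR2RGB)
a=crop(t,235,215,65,100,6);b=crop(t,400,155,66,130,4.6154)
o=np.zeros((600,800,3),np.uint8);o[:a.shape[0],:a.shape[1]]=a;o[:b.shape[0],400:400+b.shape[1]]=b[:600,:400]
cv2.imwrite("pics/ct.png",o)
cv2.imwrite("pics/cs.png",np.hstack([crop(s,325,285,130,110,3),crop(s,95,170,160,164,2.5)[:330]][:2][i] if 0 else cv2.resize(crop(s,*q,1),(400,400),interpolation=cv2.INTER_CUBIC) for i,q in enumerate([(325,285,125,125),(155,215,100,100)])]) if 0 else np.hstack([cv2.resize(crop(s,*q,1),(400,400),interpolation=cv2.INTER_CUBIC) for q in [(330,285,125,125),(155,215,100,100)]]))
E
```

```text
File "<stdin>", line 6
    cv2.imwrite("pics/cs.png",np.hstack([crop(s,325,285,130,110,3),crop(s,95,170,160,164,2.5)[:330]][:2][i] if 0 else cv2.resize(crop(s,*q,1),(400,400),interpolation=cv2.INTER_CUBIC) for i,q in enumerate([(325,285,125,125),(155,215,100,100)])]) if 0 else np.hstack([cv2.resize(crop(s,*q,1),(400,400),interpolation=cv2.INTER_CUBIC) for q in [(330,285,125,125),(155,215,100,100)]]))
                                                                                                                                                                                                                                                  ^
SyntaxError: closing parenthesis ']' does not match opening parenthesis '('
```

Run:
```python
from h import *
rd=lambda n:cv2.imread(n)[:,:,::-1]
t=rd("pics/top0.png");s=rd("pics/scene0.png")
a=crop(t,235,215,65,100,6);b=crop(t,400,155,66,120,5)
o=np.zeros((600,730,3),np.uint8);o[:,:390]=a;o[:,400:730]=b
cv2.imwrite("pics/ct.png",o)
cv2.imwrite("pics/cs.png",np.hstack([crop(s,330,285,100,100,4),crop(s,155,215,100,100,4)]))
```

```text
(no output)
```

View pics/ct.png

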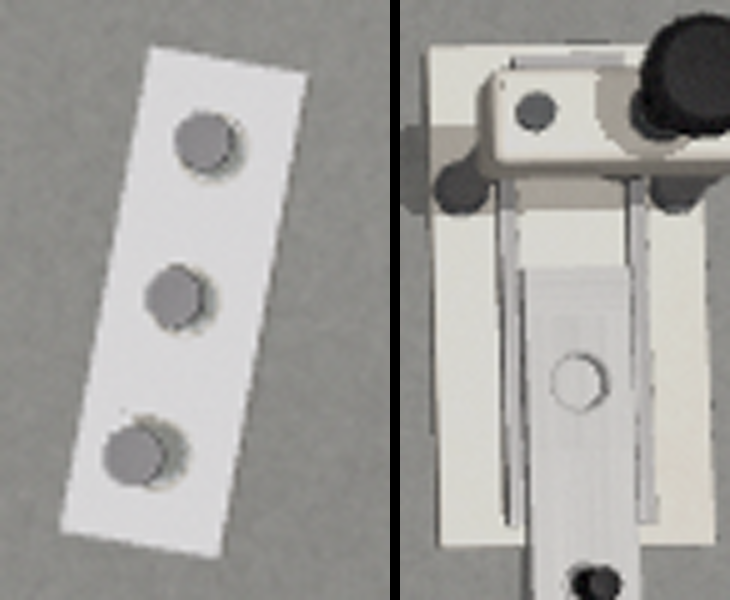

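View pics/cs.png

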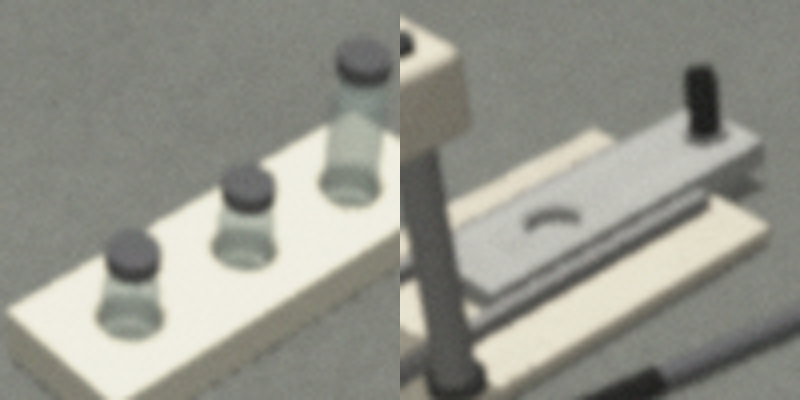

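Top view pixels: tall cap (257.3,290.8), short caps (264,264.7) and (269,238.7), pocket rim (435.8,231.4), post top (440.6,271.4). Scene pixels: tall cap top (420.5,297.5), pocket rim (193.3,270.5), post top (230.3,232).

Run:
```python
from h import *
P=lambda n,c,px,z:print(n,c,(ray(c,px,z)*1000).round(1)[:2])
for n,px in zip("ABCD",[(260,222.8),(286.2,227.2),(271.5,307.7),(245.2,303.5)]):P("rack"+n,"top",px,.022)
P("tall","top",(257.3,290.8),.0885);P("tall","scene",(420.5,297.5),.0885)
P("mid","top",(264,264.7),.056);P("far","top",(269,238.7),.056)
P("pocket","top",(435.8,231.4),.026);P("pocket","scene",(193.3,270.5),.026)
P("post","top",(440.6,271.4),.062);P("post","scene",(230.3,232),.062)
P("knob","top",(460.2,170),.252);P("knob","scene",(127,180.5),.252)
for px in[(406,164.2),(408.2,264),(462.8,264)]:P("base","top",px,.012)
for px in[(424.9,208.6),(445.6,208.6),(426,274.8),(448,274.8)]:P("slide","top",px,.026)
for px in[(225,291),(222,267),(250,327)]:P("decoy","top",px,.085)
```

```text
rackA top [555.  270.6]
rackB top [544.2 209.4]
rackC top [357.9 243.4]
rackD top [367.9 304. ]
tall top [397.8 267.3]
tall scene [395.9 269.2]
mid top [455.7 256.9]
far top [514.4 245.8]
pocket top [ 531.6 -139.1]
pocket scene [ 532.1 -133.5]
post top [ 437.7 -139.2]
post scene [ 433.2 -138.2]
knob top [ 623.8 -135.5]
knob scene [ 631.4 -123.9]
base top [694.6 -75.4]
base top [456.7 -75.6]
base top [ 455.8 -203.8]
slide top [ 585.4 -115. ]
slide top [ 585.  -163.4]
slide top [ 430.9 -113.9]
slide top [ 430.5 -164.8]
decoy top [397.8 338.2]
decoy top [450.2 345.3]
decoy top [319.7 283.3]
```

```bash
cat > go.py <<'E'
import sys
from h import *
from scipy.spatial.transform import Rotation as R
# usage: go.py x y z(mm, TCP) yaw_of_tool_y(deg): tool-frame shift (mm) and turn
s=env.get_state();q=s["orientation"];M=R.from_quat([q[1],q[2],q[3],q[0]]).as_matrix()
a=[float(v) for v in sys.argv[1:]]
print("tcp",(s["tcp_pos"]*1000).round(1),"t",round(s["clock"],2),"tilt",np.round(M[:2,2],4),"F",s["wrist_force"].round(2),"gap",round(s["finger_gap"]*1000,1))
print("shift",(M.T@(np.array(a[:3])-s["tcp_pos"]*1000)).round(1))
yaw=np.degrees(np.arctan2(M[1,1],M[0,1]));print("yaw",yaw.round(2),"turn",(-np.radians((a[3]-yaw+90)%180-90)).round(4))
E
python3 -m pendant '[[0,-0.047,-0.032,0,0],[0,-0.047,-0.032,0,0],[0,-0.047,-0.032,0,0],[0,-0.047,-0.032,0,0],[0,-0.047,-0.032,0,0],[0,-0.047,-0.032,0,0],[0,-0.045,-0.032,0,0],[0,0,0,0,0]]' 40; python3 go.py 397.5 267.6 140 79.9
```

```text
clock: 1.8
tcp_pos: [0.4, 0.266, 0.2245]
orientation: [0.0, 0.116, 0.993, 0.0]
wrist_force: [-1.1, 0.6, 0.2]
finger_gap: 0.0428
grip_force: 0.0
tcp [400.  266.  224.5] t 1.8 tilt [ 0.0009 -0.0001] F [-1.06  0.56  0.22] gap 42.8
shift [ 2.9  1.  84.5]
yaw 76.65 turn -0.0568
```

```bash
python3 -m pendant '[[0,0.003,0.001,0.04,-0.055],[0,0,0,0.045,0],[0,0,0,0,0]]'; python3 go.py 397.5 267.6 53 79.9
python3 - <<'E'
from h import *
s=env.read_camera("scene");t=env.read_camera("top")
cv2.imwrite("pics/g1.png",np.hstack([crop(s,340,200,150,180,2.6),crop(t,220,220,78,94,4.9787)[:468]]))
E
```

```text
clock: 2.17
tcp_pos: [0.3915, 0.2695, 0.1367]
orientation: [-0.003, 0.085, 0.996, -0.002]
wrist_force: [-0.2, 0.4, 0.7]
finger_gap: 0.0426
grip_force: 0.0
tcp [391.5 269.5 136.7] t 2.17 tilt [-0.0067 -0.0027] F [-0.22  0.38  0.71] gap 42.6
shift [-6.8 -0.6 83.7]
yaw 80.21 turn 0.0054
```

View pics/g1.png

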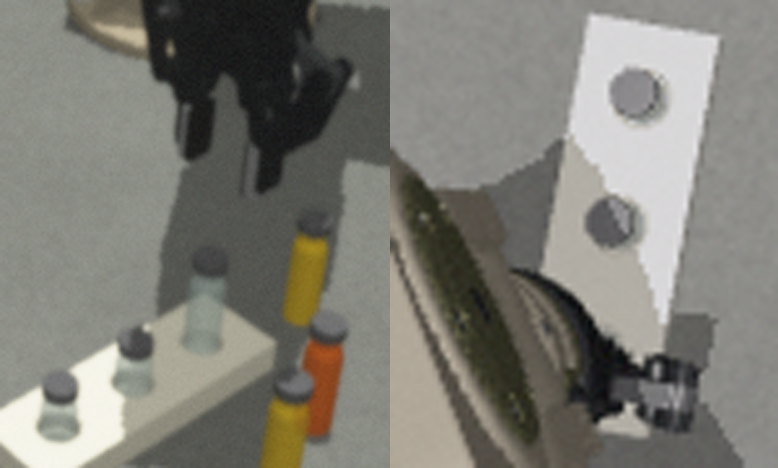

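The gripper is open above the tall vial, with its fingertips around crop (195,155) and (268,190). They straddle the vial at (209,262), and the decoys are clear. I'll let it settle and check the numbers.

```bash
python3 -m pendant '[[0,0,0,0,0],[0,0,0,0,0]]' >/dev/null; python3 go.py 397.5 267.6 53 79.9
python3 - <<'E'
from h import *
p=env.get_state()["tcp_pos"]-[0,0,.017];print((proj("scene",p)-[340,200])*2.6)
E
```

```text
tcp [395.9 270.9 141. ] t 2.52 tilt [0.0028 0.0014] F [ 1.14 -0.32 -0.79] gap 42.5
shift [-1.9 -3.1 88. ]
yaw 80.18 turn 0.0048
[217.21828694 207.02603299]
```

```bash
python3 -m pendant '[[0,-0.002,-0.003,0.026,0.005],[0,0,0,0,0],[0,0,0,0,0],[0,0,0,0,0]]' >/dev/null; python3 go.py 397.5 267.6 53 79.9
python3 - <<'E'
from h import *
s=env.read_camera("scene")
p=env.get_state()["tcp_pos"];print([(proj("scene",p-[0,0,d])-[370,230]).round(1)*6 for d in(.017,.01)])
cv2.imwrite("pics/g2.png",crop(s,370,230,100,100,6))
E
```

```text
tcp [397.  267.3 114.4] t 3.02 tilt [0.0015 0.0008] F [-0.32  0.64  0.35] gap 42.8
shift [-0.4  0.4 61.4]
yaw 79.88 turn -0.0004
[array([297.6, 376.8]), array([300. , 355.2])]
```

View pics/g2.png

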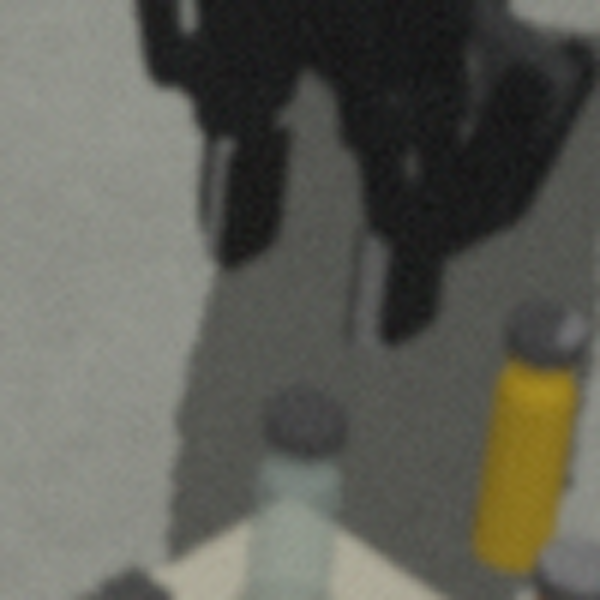

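The fingers straddle the vial sideways, with inner tips at about (275,260) and (355,345) and the cap at (307,415). They look somewhat higher than I computed, so I'll descend partway and compare again.

```bash
python3 -m pendant '[[0,0,0,0.025,0],[0,0,0,0.025,0],[0,0,0,0.011,0],[0,0,0,0,0],[0,0,0,0,0]]' >/dev/null; python3 go.py 397.5 267.6 53 79.9
python3 - <<'E'
from h import *
s=env.read_camera("scene")
p=env.get_state()["tcp_pos"];print([(proj("scene",p-[0,0,d])-[370,240]).round(1)*6 for d in(.017,.01)],(proj("scene",[.3975,.2676,.0885])-[370,240])*6)
cv2.imwrite("pics/g3.png",crop(s,370,240,100,100,6))
E
```

```text
tcp [397.1 267.2  53.3] t 3.7 tilt [0.0013 0.0007] F [-0.27  0.68 -0.55] gap 42.9
shift [-0.4  0.4  0.3]
yaw 79.87 turn -0.0005
[array([276.6, 496.8]), array([279., 477.])] [294.40676549 345.3431017 ]
```

View pics/g3.png

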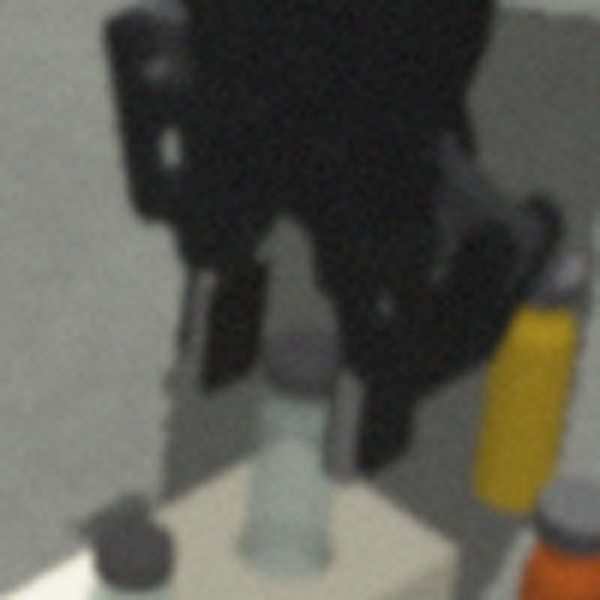

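The vial is centred between the fingers: cap at (302,360), fingertips at about (210,390) and (370,475). The tips sit around the upper glass, so I'll go 10 mm lower and grip.

```bash
python3 -m pendant '[[0,0,0,0.01,0],[0,0,0,0,0],[-1,0,0,0,0],[-1,0,0,0,0],[-1,0,0,0,0],[-1,0,0,0,0],[-1,0,0,0,0]]' 30; python3 -m pendant '[[-1,0,0,-0.02,0],[-1,0,0,-0.03,0],[-1,0,0,-0.04,0],[-1,0,0,-0.04,0],[-1,0,0,0,0],[-1,0,0,0,0]]'; python3 go.py 532 -139 173 90
```

```text
clock: 4.62
tcp_pos: [0.3966, 0.2673, 0.0426]
orientation: [0.0, 0.088, 0.996, 0.001]
wrist_force: [0.7, 4.3, -0.3]
finger_gap: 0.0218
grip_force: 29.3
clock: 5.38
tcp_pos: [0.3959, 0.2662, 0.1717]
orientation: [-0.0, 0.088, 0.996, -0.001]
wrist_force: [-0.4, 0.5, -1.6]
finger_gap: 0.022
grip_force: 29.2
tcp [395.9 266.2 171.7] t 5.38 tilt [-0.0007 -0.0012] F [-0.38  0.49 -1.61] gap 22.0
shift [-205.4 -374.9   -0.9]
yaw 79.85 turn -0.1771
```

The gap of 22.0 mm could mean the pads are on the cap and not the glass, so I'll look.

Run:
```python
from h import *
s=env.read_camera("scene")
p=env.get_state()["tcp_pos"];print(p,[(proj("scene",p-[0,0,d])-[350,170]).round(1)*5 for d in(.017,0,-.002)])
cv2.imwrite("pics/g4.png",crop(s,350,170,120,120,5))
```

```text
[0.39544544 0.26611512 0.17116532] [array([364.5, 461. ]), array([370., 414.]), array([370.5, 408.5])]
```

View pics/g4.png

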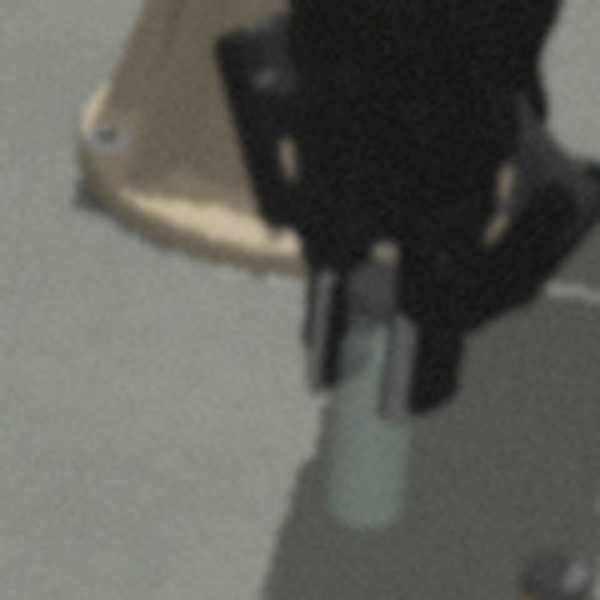

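The vial is held by the glass just below the cap and hangs upright, foot at (367,515), clear of the rack. Next I'll carry it to above the pocket.

```bash
python3 -m pendant '[[-1,-0.012,-0.024,0,0],[-1,-0.025,-0.045,0,0],[-1,-0.028,-0.051,0,0],[-1,-0.028,-0.051,0,0],[-1,-0.028,-0.051,0,0],[-1,-0.028,-0.051,0,0],[-1,-0.028,-0.051,0,0],[-1,-0.028,-0.051,0,0]]' >/dev/null;  python3 -m pendant '[[-1,0,0,0,-0.09],[-1,0,0,0,-0.087],[-1,0,0,0,0],[-1,0,0,0,0],[-1,0,0,0,0]]' ; python3 go.py 532 -139.2 80 90.2; python3 -c "from workcell import env;print(env.finger_overhang)"
```

```text
clock: 7.05
tcp_pos: [0.532, -0.138, 0.1721]
orientation: [-0.0, 0.0, 1.0, 0.0]
wrist_force: [-0.8, -0.0, -0.8]
finger_gap: 0.0218
grip_force: 29.4
tcp [ 532.  -138.   172.1] t 7.05 tilt [-0.0006  0.0002] F [-0.82 -0.05 -0.76] gap 21.8
shift [-0.1 -1.2 92.1]
yaw 89.99 turn -0.0036
0.017
```

```bash
python3 -m pendant '[[-1,0,-0.001,0.03,0],[-1,0,0,0.04,0],[-1,0,0,0.028,0],[-1,0,0,0,0],[-1,0,0,0,0]]'; python3 -m pendant '[[-1,0,0,0.004,0],[-1,0,0,0.004,0],[-1,0,0,0.003,0],[-1,0,0,0,0]]';python3 go.py 532 -139.2 51 90.2
```

```text
clock: 7.68
tcp_pos: [0.5329, -0.1395, 0.0755]
orientation: [0.001, -0.0, 1.0, -0.0]
wrist_force: [0.4, 1.0, 0.2]
finger_gap: 0.0215
grip_force: 29.4
clock: 8.18
tcp_pos: [0.5319, -0.1392, 0.0631]
orientation: [-0.0, -0.0, 1.0, 0.0]
wrist_force: [-0.2, 0.4, -0.7]
finger_gap: 0.022
grip_force: 29.4
tcp [ 531.9 -139.2   63.1] t 8.18 tilt [-0.0005  0.0003] F [-0.25  0.39 -0.67] gap 22.0
shift [-0.1  0.  12.1]
yaw 90.01 turn -0.0033
```

```bash
python3 -m pendant '[[-1,0,0,0.002,0],[-1,0,0,0.002,0],[-1,0,0,0,0]]'; python3 -m pendant '[[-1,0,0,0.002,0],[-1,0,0,0.001,0],[-1,0,0,0,0]]';python3 go.py 532 -139.2 51 90.2
```

```text
clock: 8.55
tcp_pos: [0.532, -0.1393, 0.0592]
orientation: [-0.0, -0.0, 1.0, 0.0]
wrist_force: [-0.7, 0.2, -0.3]
finger_gap: 0.0218
grip_force: 29.4
clock: 8.93
tcp_pos: [0.5321, -0.1393, 0.0563]
orientation: [-0.0, -0.0, 1.0, 0.0]
wrist_force: [0.7, 0.0, -0.3]
finger_gap: 0.0218
grip_force: 29.3
tcp [ 532.1 -139.3   56.3] t 8.93 tilt [-0.0001  0.0001] F [ 0.71  0.02 -0.33] gap 21.8
shift [0.1 0.1 5.3]
yaw 90.01 turn -0.0032
```

```bash
python3 -m pendant '[[-1,0,0,0.002,0],[-1,0,0,0.002,0],[-1,0,0,0,0]]'; python3 -m pendant '[[-1,0,0,0.001,0],[-1,0,0,0.0005,0],[-1,0,0,0,0]]';python3 go.py 532 -139.2 51 90.2
```

```text
clock: 9.3
tcp_pos: [0.532, -0.1393, 0.0521]
orientation: [-0.0, -0.0, 1.0, 0.0]
wrist_force: [-0.3, -1.1, -0.3]
finger_gap: 0.0219
grip_force: 29.4
clock: 9.68
tcp_pos: [0.5322, -0.1393, 0.0508]
orientation: [-0.0, -0.0, 1.0, 0.0]
wrist_force: [0.1, -0.8, -0.3]
finger_gap: 0.0214
grip_force: 29.4
tcp [ 532.2 -139.3   50.8] t 9.68 tilt [-0.      0.0002] F [ 0.05 -0.82 -0.34] gap 21.4
shift [ 0.2  0.1 -0.2]
yaw 90.01 turn -0.0033
```

```bash
python3 -m pendant '[[-1,0,0,0.001,0],[-1,0,0,0,0]]'; python3 -m pendant '[[-1,0,0,0.001,0],[-1,0,0,0,0]]'
```

```text
clock: 9.93
tcp_pos: [0.5323, -0.1393, 0.0503]
orientation: [0.0, -0.0, 1.0, 0.0]
wrist_force: [-1.2, 0.3, 3.3]
finger_gap: 0.0215
grip_force: 29.7
clock: 10.18
tcp_pos: [0.5331, -0.1393, 0.0501]
orientation: [0.001, -0.0, 1.0, -0.0]
wrist_force: [-1.7, 1.4, 8.2]
finger_gap: 0.0216
grip_force: 30.1
```

```bash
python3 -m pendant '[[-1,0,0,-0.0015,0],[-0.2,0,0,0,0],[0,0,0,0,0],[0,0,0,0,0],[0,0,0,0,0]]'; python3 -m pendant '[[0,0,0,-0.01,0],[0,0,0,-0.03,0],[0,0,0,-0.05,0],[0,0,0,-0.05,0],[0,0,0,0,0],[0,0,0,0,0]]'
python3 - <<'E'
from h import *
for c,l in(("scene","vial_mid"),("scene","slide_post"),("scene","knob_top")):
    s=env.read_camera(c);print(l,[(np.round(d["centre"],1).tolist(),round(d["score"],2)) for d in env.recognise(c,l)])
print(proj("scene",[.532,-.1392,.0535]),proj("scene",[.437,-.1395,.044]))
cv2.imwrite("pics/p1.png",crop(s,100,140,160,150,5))
E
```

```text
clock: 10.8
tcp_pos: [0.5321, -0.1393, 0.0502]
orientation: [-0.0, -0.0, 1.0, 0.0]
wrist_force: [-0.3, 0.1, -0.1]
finger_gap: 0.0426
grip_force: 0.0
clock: 11.55
tcp_pos: [0.5322, -0.1393, 0.1907]
orientation: [0.0, -0.0, 1.0, -0.0]
wrist_force: [-0.8, -0.4, -0.1]
finger_gap: 0.043
grip_force: 0.0
vial_mid [([458.6, 300.4], 0.88), ([461.9, 339.7], 0.73), ([186.0, 254.7], 0.69), ([450.1, 366.3], 0.69)]
slide_post [([210.4, 262.5], 0.55)]
knob_top [([132.2, 187.5], 0.55)]
[189.55362651 257.08088988] [229.20104679 240.40206743]
```

View pics/p1.png

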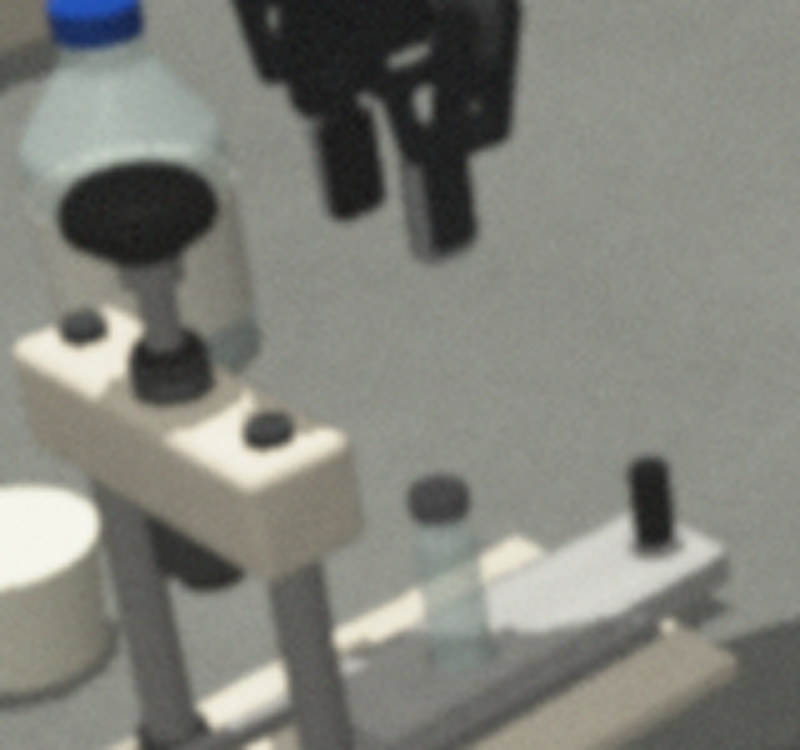

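The vial stands upright in the pocket: cap at crop (440,495), foot at (462,655). The post is at (652,505) and the knob top at about (137,207). I'll locate the knob by its dark blob in both images.

Run:
```python
from h import *
for c,(x,y,w,h) in(("top",(442,152,36,36)),("scene",(108,168,40,26))):
    g=cv2.imread(f"pics/{c}0.png",0)[y:y+h,x:x+w]
    m=(g<50).astype(np.uint8);n,l,st,ce=cv2.connectedComponentsWithStats(m);i=1+st[1:,4].argmax()
    cn=cv2.findContours((l==i).astype(np.uint8),0,1)[0][0];e=cv2.fitEllipse(cn)
    px=np.array(e[0])+[x,y];print(c,px.round(1),np.round(e[1:],1) if 0 else e[1],st[i],[(ray(c,px,z)*1000).round(1)[:2] for z in(.252,.245)])
for p in([.624,-.139,.252],[.630,-.139,.252],[.637,-.139,.252]):print(proj("top",p).round(1),proj("scene",p).round(1))
# crosshead top edges (top crop rows 70..155 of scale 5)
for r in(69,157):print("crosshead",(ray("top",(430,155+r/5),.18)*1000).round(1))
```

```text
top [459.5 170.4] (22.7183780670166, 27.123655319213867) [  5   6  26  25 469] [array([ 623.1, -134.1]), array([ 624.7, -136.1])]
scene [127.3 182.5] (18.337221145629883, 29.12318229675293) [  4   5  31  20 449] [array([ 634.9, -117.8]), array([ 627.9, -130.8])]
[462.1 169.9] [125.6 176. ]
[462.  166.7] [122.2 177.3]
[461.9 163.1] [118.2 178.8]
crosshead [643.4 -94.7 180. ]
crosshead [607.2 -93.8 180. ]
```

The knob and plunger are at about (625,-139), consistent between the crosshead and the knob, so the slide is out by about 93 mm. I'll shut the gripper, go behind the post and push.

```bash
python3 -m pendant '[[-1,0.02,0,0,0],[-1,0.04,0,0,0],[-1,0.04,0,0,0],[-1,0.03,0,0,0],[-1,0,0,0.05,0],[-1,0,0,0.05,0],[-1,0,0,0.043,0],[-1,0,0,0,0]]'; python3 -m pendant '[[-1,0,0,0,0],[-1,0,0,0,0]]' >/dev/null; python3 go.py 418 -139.3 48 90
```

```text
clock: 12.85
tcp_pos: [0.3991, -0.1376, 0.0447]
orientation: [-0.003, -0.0, 1.0, 0.002]
wrist_force: [0.2, -0.0, 0.6]
finger_gap: -0.0001
grip_force: 0.0
tcp [ 403.8 -140.2   49.2] t 13.1 tilt [ 0.003  -0.0016] F [-0.07 -0.34 -0.39] gap -0.0
shift [-14.2   0.9   1.2]
yaw 90.02 turn 0.0003
```

```bash
python3 -m pendant '[[-1,-0.004,0,0,0],[-1,-0.004,0,0,0],[-1,-0.004,0,0,0],[-1,-0.004,0,0,0],[-1,-0.005,0,0,0],[-1,-0.006,0,0,0],[-1,-0.008,0,0,0],[-1,-0.008,0,0,0]]'; python3 -m pendant '[[-1,-0.008,0,0,0],[-1,-0.008,0,0,0],[-1,-0.008,0,0,0],[-1,-0.008,0,0,0],[-1,-0.008,0,0,0],[-1,-0.007,0,0,0],[-1,-0.005,0,0,0],[-1,-0.003,0,0,0]]'; python3 go.py 511 -139.3 48 90
```

```text
clock: 14.1
tcp_pos: [0.4455, -0.1391, 0.0472]
orientation: [-0.0, -0.0, 1.0, 0.0]
wrist_force: [-2.0, 0.2, 0.0]
finger_gap: -0.0005
grip_force: 0.9
clock: 15.1
tcp_pos: [0.5006, -0.1395, 0.0474]
orientation: [0.0, -0.0, 1.0, -0.0]
wrist_force: [-2.4, 0.6, -0.2]
finger_gap: -0.0002
grip_force: 0.8
tcp [ 500.6 -139.5   47.4] t 15.1 tilt [ 0.0001 -0.0001] F [-2.37  0.58 -0.16] gap -0.2
shift [-10.4   0.2  -0.6]
yaw 90.01 turn 0.0002
```

Friction of about 2 N matches. I'll push on gently to the stop.

```bash
for i in 1; do python3 -m pendant '[[-1,-0.003,0,0,0],[-1,-0.003,0,0,0],[-1,-0.002,0,0,0],[-1,0,0,0,0]]'; python3 -m pendant '[[-1,-0.002,0,0,0],[-1,0,0,0,0]]'; done
```

```text
clock: 15.6
tcp_pos: [0.5086, -0.1395, 0.0475]
orientation: [0.0, -0.0, 1.0, -0.0]
wrist_force: [-0.9, 0.3, 0.1]
finger_gap: 0.0002
grip_force: 0.4
clock: 15.85
tcp_pos: [0.5105, -0.1395, 0.0475]
orientation: [0.0, -0.0, 1.0, -0.0]
wrist_force: [-1.5, 0.7, -0.7]
finger_gap: -0.0001
grip_force: 0.4
```

```bash
python3 -m pendant '[[-1,-0.002,0,0,0],[-1,0,0,0,0]]';python3 -m pendant '[[-1,-0.002,0,0,0],[-1,0,0,0,0]]'; python3 -m pendant '[[-1,-0.001,0,0,0],[-1,0,0,0,0]]'
```

```text
clock: 16.1
tcp_pos: [0.5117, -0.1394, 0.0474]
orientation: [-0.0, -0.0, 1.0, -0.0]
wrist_force: [-3.6, -1.1, 2.2]
finger_gap: 0.0
grip_force: 1.8
clock: 16.35
tcp_pos: [0.5118, -0.1393, 0.0472]
orientation: [-0.002, 0.0, 1.0, -0.0]
wrist_force: [-9.0, -0.7, 4.8]
finger_gap: -0.0
grip_force: 4.4
clock: 16.6
tcp_pos: [0.5119, -0.1393, 0.0471]
orientation: [-0.003, 0.0, 1.0, -0.0]
wrist_force: [-11.9, -1.5, 7.0]
finger_gap: -0.0
grip_force: 5.6
```

```bash
python3 -m pendant '[[-1,0.004,0,0,0],[-1,0.01,0,0,0],[-1,0.01,0,-0.02,0],[-1,0,0,-0.05,0],[-1,0,0,-0.06,0],[-1,0,0,-0.06,0],[-1,0,0,-0.06,0],[-1,0,0,-0.025,0]]'; python3 -m pendant '[[-1,-0.025,0,0,0],[-1,-0.04,0,0,0],[-1,-0.04,0,0,0],[-1,-0.03,0,0,0],[-1,0,0,0,0],[-1,0,0,0,0],[-1,0,0,0,0]]' >/dev/null; python3 go.py 625.5 -139.3 273 90
python3 - <<'E'
from h import *
for c,l in(("scene","vial_mid"),("scene","slide_post")):
    s=env.read_camera(c);print(l,[(np.round(d["centre"],1).tolist(),round(d["score"],2)) for d in env.recognise(c,l)])
print(proj("scene",[.6255,-.1392,.0535]),proj("scene",[.5305,-.1395,.044]))
cv2.imwrite("pics/p2.png",crop(s,80,130,160,150,5))
E
```

```text
clock: 17.6
tcp_pos: [0.4925, -0.1398, 0.3267]
orientation: [0.003, -0.0, 1.0, -0.001]
wrist_force: [0.4, 0.8, -0.5]
finger_gap: -0.0001
grip_force: 0.0
tcp [ 625.3 -139.3  323.2] t 18.48 tilt [ 0.0007 -0.0001] F [ 0.49 -0.54 -0.03] gap 0.1
shift [-0.1  0.  50.2]
yaw 90.0 turn -0.0001
vial_mid [([458.5, 299.7], 0.97), ([449.7, 364.6], 0.93), ([465.8, 338.4], 0.85), ([145.8, 280.0], 0.68)]
slide_post [([171.2, 284.9], 0.61)]
[146.20118849 279.96918374] [190.75376738 260.93885798]
```

View pics/p2.png

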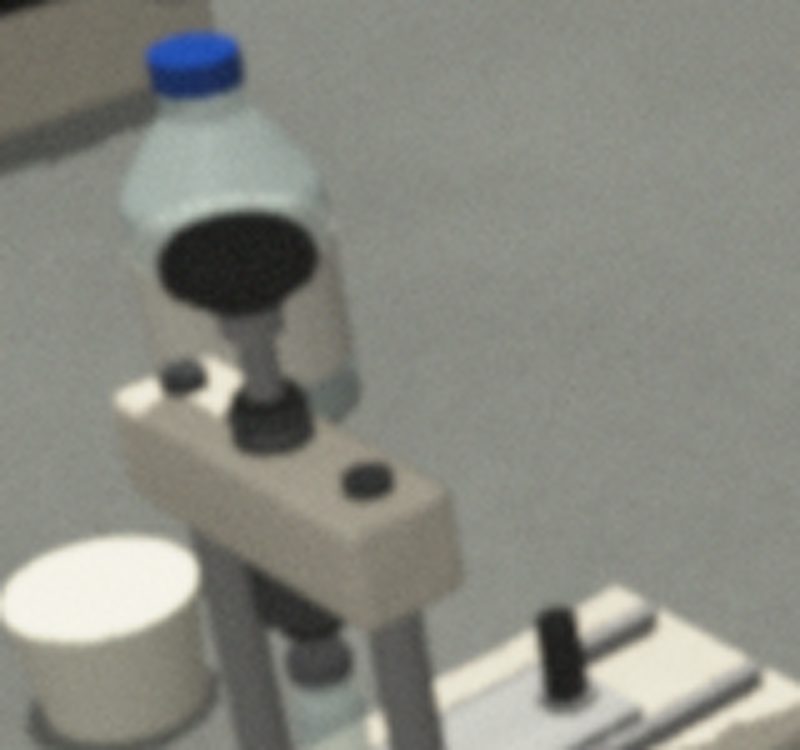

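The slide is home, with the post at crop (562,655). The vial stands under the plunger, its cap at (320,660) just below the pad, and the knob top is free at (238,260). I'll descend onto the knob by feel.

```bash
python3 -m pendant '[[-1,0,0,0.02,0],[-1,0,0,0.02,0],[-1,0,0,0.008,0],[-1,0,0,0,0],[-1,0,0,0,0]]'; python3 -m pendant '[[-1,0,0,0.003,0],[-1,0,0,0.003,0],[-1,0,0,0.003,0],[-1,0,0,0.003,0],[-1,0,0,0,0]]'
```

```text
clock: 19.3
tcp_pos: [0.6265, -0.1394, 0.2754]
orientation: [0.001, -0.0, 1.0, -0.0]
wrist_force: [0.6, -0.3, 0.5]
finger_gap: -0.0001
grip_force: 0.0
clock: 19.92
tcp_pos: [0.626, -0.1393, 0.262]
orientation: [-0.0, -0.0, 1.0, 0.0]
wrist_force: [0.3, -0.7, 0.5]
finger_gap: 0.0004
grip_force: 0.0
```

```bash
python3 -m pendant '[[-1,0,0,0.002,0],[-1,0,0,0.002,0],[-1,0,0,0,0]]'; python3 -m pendant '[[-1,0,0,0.002,0],[-1,0,0,0.002,0],[-1,0,0,0,0]]'; python3 -m pendant '[[-1,0,0,0.002,0],[-1,0,0,0.002,0],[-1,0,0,0,0]]'
```

```text
clock: 20.3
tcp_pos: [0.6261, -0.1393, 0.2582]
orientation: [-0.0, -0.0, 1.0, 0.0]
wrist_force: [-0.2, -0.4, -1.0]
finger_gap: -0.0001
grip_force: 0.0
clock: 20.68
tcp_pos: [0.6261, -0.1393, 0.2541]
orientation: [-0.0, -0.0, 1.0, 0.0]
wrist_force: [0.4, -0.4, -0.3]
finger_gap: 0.0004
grip_force: 0.0
clock: 21.05
tcp_pos: [0.6261, -0.1393, 0.2501]
orientation: [-0.0, -0.0, 1.0, 0.0]
wrist_force: [0.2, -0.4, -0.1]
finger_gap: 0.0001
grip_force: 0.0
```

```bash
python3 -m pendant '[[-1,0,0,0.002,0],[-1,0,0,0.001,0],[-1,0,0,0,0]]'; python3 -m pendant '[[-1,0,0,0.002,0],[-1,0,0,0.001,0],[-1,0,0,0,0]]'; python3 -m pendant '[[-1,0,0,0.002,0],[-1,0,0,0.001,0],[-1,0,0,0,0]]'
```

```text
clock: 21.42
tcp_pos: [0.6261, -0.1393, 0.2472]
orientation: [-0.0, -0.0, 1.0, 0.0]
wrist_force: [0.0, -0.1, -0.5]
finger_gap: -0.0001
grip_force: 0.0
clock: 21.8
tcp_pos: [0.6262, -0.1393, 0.2445]
orientation: [0.0, -0.0, 1.0, 0.0]
wrist_force: [0.6, 0.1, -0.0]
finger_gap: 0.0
grip_force: 0.5
clock: 22.18
tcp_pos: [0.6263, -0.1394, 0.2413]
orientation: [0.0, -0.0, 1.0, 0.0]
wrist_force: [-0.6, -0.0, 2.4]
finger_gap: -0.0001
grip_force: 0.7
```

```bash
python3 -m pendant '[[-1,0,0,0.0015,0],[-1,0,0,0.0015,0],[-1,0,0,0,0]]'; python3 -m pendant '[[-1,0,0,0.0015,0],[-1,0,0,0.0015,0],[-1,0,0,0,0]]'; python3 -m pendant '[[-1,0,0,0.001,0],[-1,0,0,0,0]]'; python3 -m pendant '[[-1,0,0,0.001,0],[-1,0,0,0,0]]'
```

```text
clock: 22.55
tcp_pos: [0.6263, -0.1393, 0.2383]
orientation: [0.0, -0.0, 1.0, 0.0]
wrist_force: [0.6, -1.0, 1.7]
finger_gap: 0.0001
grip_force: 0.9
clock: 22.92
tcp_pos: [0.6263, -0.1394, 0.2353]
orientation: [0.0, -0.0, 1.0, 0.0]
wrist_force: [0.6, 0.6, 2.2]
finger_gap: 0.0004
grip_force: 1.0
clock: 23.18
tcp_pos: [0.6263, -0.1394, 0.2344]
orientation: [0.0, -0.0, 1.0, 0.0]
wrist_force: [0.2, -0.4, 2.2]
finger_gap: -0.0004
grip_force: 1.2
clock: 23.42
tcp_pos: [0.6263, -0.1393, 0.2337]
orientation: [0.0, -0.0, 1.0, -0.0]
wrist_force: [0.8, -0.7, 4.3]
finger_gap: -0.0001
grip_force: 2.2
```

```bash
for k in 1; do python3 -m pendant '[[-1,0,0,0.001,0],[-1,0,0,0,0]]'; python3 -m pendant '[[-1,0,0,0.001,0],[-1,0,0,0,0]]'; done | grep -A1 -E 'tcp|force'
```

```text
tcp_pos: [0.6263, -0.1394, 0.2325]
orientation: [0.0, -0.0, 1.0, -0.0]
wrist_force: [0.4, 0.3, 4.3]
finger_gap: -0.0001
grip_force: 2.3
clock: 23.92
tcp_pos: [0.6263, -0.1393, 0.2313]
orientation: [0.0, -0.0, 1.0, 0.0]
wrist_force: [0.6, -0.9, 3.6]
finger_gap: 0.0
grip_force: 2.2
```

```bash
(python3 -m pendant '[[-1,0,0,0.001,0],[-1,0,0,0,0]]'; python3 -m pendant '[[-1,0,0,0.001,0],[-1,0,0,0,0]]'; python3 -m pendant '[[-1,0,0,0.001,0],[-1,0,0,0,0]]') | grep -E 'tcp|force'
```

```text
tcp_pos: [0.6263, -0.1393, 0.2307]
wrist_force: [-0.4, 0.4, 6.5]
grip_force: 3.4
tcp_pos: [0.6263, -0.1394, 0.2298]
wrist_force: [-0.5, -0.1, 6.3]
grip_force: 3.5
tcp_pos: [0.6263, -0.1394, 0.2289]
wrist_force: [-0.4, -0.1, 6.2]
grip_force: 3.6
```

```bash
(python3 -m pendant '[[-1,0,0,0.001,0],[-1,0,0,0,0]]'; python3 -m pendant '[[-1,0,0,0.001,0],[-1,0,0,0,0]]') | grep -E 'tcp|force'
```

```text
tcp_pos: [0.6263, -0.1394, 0.2279]
wrist_force: [0.0, 0.6, 8.0]
grip_force: 3.7
tcp_pos: [0.6263, -0.1394, 0.227]
wrist_force: [0.6, 1.1, 7.6]
grip_force: 3.7
```

```bash
(python3 -m pendant '[[-1,0,0,0.001,0],[-1,0,0,0,0]]'; python3 -m pendant '[[-1,0,0,0.001,0],[-1,0,0,0,0]]'; python3 -m pendant '[[-1,0,0,0.001,0],[-1,0,0,0,0]]') | grep -E 'tcp|force'
```

```text
tcp_pos: [0.6263, -0.1394, 0.226]
wrist_force: [-0.5, 0.3, 7.7]
grip_force: 3.8
tcp_pos: [0.6263, -0.1394, 0.2251]
wrist_force: [0.3, -0.6, 7.8]
grip_force: 3.9
tcp_pos: [0.6263, -0.1393, 0.2241]
wrist_force: [-0.2, 0.4, 8.0]
grip_force: 4.0
```

```bash
(python3 -m pendant '[[-1,0,0,0.001,0],[-1,0,0,0,0]]'; python3 -m pendant '[[-1,0,0,0.001,0],[-1,0,0,0,0]]') | grep -E 'tcp|force'
```

```text
tcp_pos: [0.6263, -0.1393, 0.2231]
wrist_force: [-0.8, 0.0, 8.5]
grip_force: 4.1
tcp_pos: [0.6263, -0.1394, 0.2222]
wrist_force: [-1.1, 0.8, 7.9]
grip_force: 4.2
```

```bash
(python3 -m pendant '[[-1,0,0,0.001,0],[-1,0,0,0,0]]'; python3 -m pendant '[[-1,0,0,0.001,0],[-1,0,0,0,0]]') | grep -E 'tcp|force'
```

```text
tcp_pos: [0.6263, -0.1394, 0.2218]
wrist_force: [-2.2, 1.1, 10.3]
grip_force: 5.2
tcp_pos: [0.6263, -0.1394, 0.2215]
wrist_force: [-2.3, 1.1, 13.1]
grip_force: 6.7
```

```bash
(python3 -m pendant '[[-1,0,0,0.001,0],[-1,0,0,0,0]]'; python3 -m pendant '[[-1,0,0,0.001,0],[-1,0,0,0,0]]') | grep -E 'tcp|force'
```

```text
tcp_pos: [0.6264, -0.1394, 0.2212]
wrist_force: [-2.6, 0.4, 16.8]
grip_force: 8.1
tcp_pos: [0.6264, -0.1394, 0.2209]
wrist_force: [-5.0, 1.1, 18.1]
grip_force: 9.5
```

The force rises steeply from 8.4 N to about 18 N, so the plunger is bottomed. I'll hold it, then release.

```bash
python3 -m pendant '[[-1,0,0,0,0],[-1,0,0,0,0],[-1,0,0,0,0],[-1,0,0,0,0],[-1,0,0,0,0]]' | grep -E 'tcp|force'; python3 -m pendant '[[-1,0,0,-0.003,0],[-1,0,0,-0.005,0],[-1,0,0,-0.006,0],[-1,0,0,-0.006,0],[-1,0,0,-0.006,0],[-1,0,0,-0.006,0],[-1,0,0,-0.02,0],[-1,0,0,-0.03,0]]'; python3 -m pendant '[[-1,0.03,0,0,0],[-1,0.04,0,0,0],[-1,0.04,0,0,0],[-1,0.03,0,0,0],[-1,0,0,0,0],[-1,0,0,0,0]]'
python3 - <<'E'
from h import *
for l in("vial_mid","knob_top","short_a_mid"):
    s=env.read_camera("scene");print(l,[(np.round(d["centre"],1).tolist(),round(d["score"],2)) for d in env.recognise("scene",l)])
def kb(im):
    g=cv2.cvtColor(im,cv2.COLOR_RGB2GRAY)[165:200,105:150];n,L,st,ce=cv2.connectedComponentsWithStats((g<50).astype(np.uint8));i=1+st[1:,4].argmax();return ce[i]+[105,165],st[i]
print(kb(cv2.imread("pics/scene0.png")[:,:,::-1].copy()),kb(s))
E
```

```text
tcp_pos: [0.6264, -0.1394, 0.2209]
wrist_force: [-5.1, 1.5, 19.4]
grip_force: 9.5
clock: 29.05
tcp_pos: [0.6252, -0.139, 0.2984]
orientation: [-0.002, -0.0, 1.0, 0.001]
wrist_force: [-0.4, -0.6, 0.5]
finger_gap: 0.0002
grip_force: 0.0
clock: 29.8
tcp_pos: [0.4865, -0.1394, 0.2994]
orientation: [0.0, -0.0, 1.0, 0.0]
wrist_force: [0.4, 0.4, -0.6]
finger_gap: 0.0001
grip_force: 0.0
vial_mid [([146.4, 278.6], 0.88), ([447.3, 364.7], 0.82), ([463.7, 340.2], 0.81), ([459.9, 302.6], 0.59), ([171.1, 286.0], 0.43)]
knob_top [([132.2, 188.9], 0.6)]
short_a_mid [([365.5, 357.1], 0.92)]
(array([127.23214286, 182.421875  ]), array([  7,   8,  31,  20, 448], dtype=int32)) (array([127.21444695, 182.4717833 ]), array([  8,   9,  30,  19, 443], dtype=int32))
```

```bash
python3 -c "from workcell import env;print(env.hand_in())"
```

```text
the job is handed in; nothing more can be done
None
```

I capped the tall vial and left it in the press with the slide home and the plunger back up, took about 30 s of the 61 s, and handed in; the call gave no verdict. I held about 19 N on the knob at the stop (limit 25 N), and I didn't check the short vials' exact positions at the end.

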